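Clear the loading board, draw it out to the gauge and hold it level

ROBOT

A 6-joint arm with a two-finger parallel gripper is mounted at the origin on the work surface. World frame = base frame: x ahead of the robot, y to its left, z up, the work surface at z = 0. Lengths are in m, angles in rad, forces in N, time in s.
With the tool pointing down it reaches from about 0.3 to 0.775 m from the base axis. Payload 14.6 kg.
Tool frame: the origin (TCP) lies at the centre of the arm's flange, where the gripper is bolted on; the fingertips stand 199 mm ahead of it and the grasp point (between the pads) lies 180 mm ahead of it (ctrl.tips_ahead is the distance from the TCP to the fingertips, in m); z points along the fingers, y is the line along which they close (so a half turn about z gives the same grasp; the last joint's range is limited). The gripper opens to 94 mm and grips with 3 to 60 N. Pads are 16 mm wide; open, the fingers measure 119 mm over their backs; the gripper's body (75 mm by 177 mm) begins 78 mm behind the grasp point.
Start: joints at [1.161, 0.3, 1.521, -0, 1.321, -0.067], TCP at [0.185, 0.518, 0.405] pointing down, gripper open.
Joint ranges: [-3.03, 3.03], [-0.79, 2.21], [0.23, 2.52], [-1.04, 4.18], [0, 3.07], [-2.55, 2.55]. Speed limits (rad/s): [2.22, 2.22, 2.57, 3.14, 3.14, 3.14].

INTERFACE

Orientations are given as a unit quaternion [w, x, y, z].
In Python, from station import ctrl gives the robot as it stands.
- The arm moves only by the tool carry_out, never from a script. Its argument "increments" is one flat list of numbers, 7 for each row, row after row: the closure, from 0 (fully open) to 1 (shut), then the shift along the world's x, y, z in units of 0.1 m (1.0 is 0.1 m), then the turn, a rotation vector about the world's x, y, z in units of 90 degrees (1.0 is 90 degrees). In form: [grip, x, y, z, rx, ry, rz, grip, x, y, z, rx, ry, rz, ...]. A call has 1 to 10 rows; each row is the pose to reach, as a shift and turn from the pose commanded when the call began; what a row does not reach only later rows make up. A row lasts 1/8 s, in which the tool goes at most 62.5 mm and 10.7 degrees, less where a joint would pass 70% of its speed; a pose out of reach is approached as far as the arm can. A call with a number of a shift or a turn outside -1 to 1 is refused whole. A call with a gripper value outside its range is refused whole. The fingers move at their own pace and stop on an object; "force" is the grip in N (left out, the last holds). Time passes only in rows, so rows that repeat a pose let the fingers close. It gives the time, the measured TCP pose, the force, the opening and the grip force at its end, in the units of the state.
- ctrl.sense(): the state, without advancing time (a new reading comes with each control period).
- ctrl.get_image(name): name is "scene" or "side" or "wrist"; returns (picture, depth): 480x640x3 uint8, blue, green, red; 480x640 float32, m along the optical axis (not along the pixel's ray), 0 where there is no reading.
- ctrl.calibration(name): a dict with "fx", "fy", "cx", "cy" (pixels), "R" (3x3) and "t" (3): a world point X has camera coordinates R X + t. Camera axes: x right, y down, z forward; pixel columns grow to the right and rows downward; lengths in m; the calibration is good to about 2 mm. A picture is of the moment at which its call begins: read the wrist's pose just before it. calibration takes no time and is no camera call; for the wrist camera it gives the pose at the moment of the call.
- ctrl.job_done(): hands the job in; it is judged then, once.
The state is a dict: "t": time; "q": joint angles; "qd": joint speeds; "joint_efforts": joint torques, N m; "tcp_pos": TCP position; "tcp_rot": TCP orientation; "wrist_force": force on the tool from outside, world axes, zero at the start; "wrist_torque": the same for the moment, N m; "gripper_width": opening from 0.0 (shut) to 1.0 (fully open); "gripper_force": force on a finger pad.
Only numpy, scipy, OpenCV 4.12 (cv2) and the standard library are available. Lean on these libraries where they do the work, as an engineer would, in place of code of your own. Each camera call takes 0.05 s, during which the arm holds its last target. There are 200 camera calls.

TASK

Take the lid key off the loading board and hang it by its eye on the leaning peg. Then slide the board outward on its stand until its outward end is level with the upright steel gauge blade, and finish while still holding the board there, level and resting on the stand, because it would tip off if you let go. Do not drop the key or let the board tip, and leave the other things on the bench where they are.

Things in the scene. Friction and masses are not known exactly. Their poses are not given: they have to be found in the camera images.
- stand: fixed aluminium stand, 220 mm long (x), 140 mm wide (y), flat deck 80 mm above the bench. Origin on the bench under its centre. Its -x points OUTWARD, the way the board is to slide, roughly to the robot's right. A guide rail 6 mm high runs along both sides of the deck; the channel between them is 118 mm wide.
- stand_edge (a point): middle of the deck's outward edge, on the deck's top (110 mm from the stand's centre towards -x, 80 mm above the bench)
- board: loose grey loading board in the stand's channel, 280 (x) x 108 (y) x 10 mm, 0.36 to 0.54 kg. Origin: centre of its underside; -x outward like the stand's. Its black handle, a block 16 mm thick (x), 60 mm wide (y), 40 mm high, stands on its top 95 mm from its centre towards +x. Centre of mass 5 mm from its middle towards the handle: it tips off once some 145 mm overhang, unless held.
- board_nose (a point): middle of the board's outward end face, 140 mm from the board's centre towards -x, 235 mm from the handle's centre
- board_handle (a point): centre of the top of the board's handle, 50 mm above the board's underside, 130 mm above the bench
- gauge: the mark: fixed steel blade upright on a 50 x 40 x 8 mm foot, beside the board's path, 85 mm off its centre line, on the side far from the robot. Blade 5 mm thick (x), 16 mm wide (y), top 110 mm above the bench. Origin on the bench under the blade, axes parallel to the stand's. 163 to 203 mm outward of the stand's edge. The board is at the mark when board_nose has x = 0 in this frame.
- key: loose lid key lying flat on the board, 125 mm long, 64 to 100 g: round steel wire eye (wire 7, hole 25 mm) at its -x end, shank 12 mm wide, 7 mm thick, and a black grip block 44 (x) x 14 mm (y), top 33 mm above the underside. Origin on the underside; grip centred 2 mm from it to +x, eye 55 mm to -x, tail ends 53 mm to +x. z up; the eye points roughly outward.
- key_eye (a point): centre of the key's eye, 55 mm from the key's origin towards its -x, 3.5 mm above its underside
- pegstand: fixed peg stand to the robot's right: foot 100 x 100 x 10 mm, round column 16 mm across up to 168 mm above the bench. Origin on the bench under the column. The peg leans out from the column's top towards this body's -x.
- peg: the steel peg on the peg stand, 8 mm across, 60 mm long, round tip, rising at 50 degrees above level, away from the column. Origin at its root (160 mm above the bench, 4 mm off the column's axis); z runs along it to the tip (206 mm above the bench). A key let go with its eye over the peg and its tail pointing away from the column swings down and hangs.
- tuberack: bystander: white block with six tube holes, 120 x 60 x 40 mm high, some tubes 10 mm higher; stands under the path of the board. Origin at the centre of its underside.
- tipbox: bystander: pipette-tip box, clear with blue lid, 117 x 77 x 57 mm high, on the far side of the stand. Origin at the centre of its underside.
- jar: bystander: capped jar, 56 mm across, 85 mm high, on the far side of the stand. Origin at the centre of its underside.
- beaker: bystander: empty glass beaker, 64 mm across, 75 mm high, beside the peg stand. Origin at the centre of its underside.
- taperoll: bystander: roll of paper tape lying flat, 84 mm across, 22 mm high. Origin at the centre of its underside.
- pipette: bystander: white hand pipette lying down, about 230 mm long, 22 mm high. Origin at the centre of its underside.
There are look-alikes about, which are no part of the job. What is shaped like the key but orange or yellow is not meant.

How it is judged:
By the outcome, as a careful person would: the job done as asked, in the order asked, and still so for the second after the job is handed in, while the arm keeps its last pose, push and grip.
It also fails if it takes over 64 s, if anything falls off the work surface, if the arm or the gripper's body presses on something with over 40 N, if the wrist force passes 120 N, or if a joint passes its speed limit or range.

## Working session

There is one attempt and no reset: what is moved stays moved. The work goes in short steps, Python scripts to look and compute and a tool call to move; the robot and the scene stay as the last step left them, time stands still between calls to the robot, and variables do not carry over. Pictures are saved under pics/ and viewed, at most 10 in all, crops included, and the job is handed in when it is done.

Besides the shell and the picture viewer there is one more tool, called after ">>>" as name(argument=value, ...), one argument or row to a line, values as JSON. carry_out: Moves the arm, as the interface text tells. Its arguments: {"type":"object","properties":{"increments":{"type":"array","items":{"type":"number","minimum":-1,"maximum":1}},"force":{"type":"number"}},"required":["increments"]}

```bash
mkdir -p pics; ls
cat > h.py <<'E'
from station import ctrl
import numpy as np, cv2
def snap(n,f=None):
    c=ctrl.calibration(n); im,d=ctrl.get_image(n)
    if f: cv2.imwrite('pics/'+f,im)
    np.savez('last_%s.npz'%n,im=im,d=d,**{k:np.array(v) for k,v in c.items()})
    return im,d,c
def load(n):
    z=np.load('last_%s.npz'%n); return z['im'],z['d'],z
def ray(c,u,v):
    R=np.array(c['R']);o=-R.T@np.array(c['t'])
    return o,R.T@np.array([(u-c['cx'])/c['fx'],(v-c['cy'])/c['fy'],1.])
def onz(c,u,v,z):
    o,r=ray(c,u,v); return o+r*(z-o[2])/r[2]
def dep(c,d,u,v):
    o,r=ray(c,u,v); return o+r*float(d[int(round(v)),int(round(u))])
def proj(c,X):
    p=np.array(c['R'])@np.array(X)+np.array(c['t']); return np.array([c['fx']*p[0]/p[2]+c['cx'],c['fy']*p[1]/p[2]+c['cy']])
E
python3 - <<'E'
from h import *
for n in ['scene','side']:
    im,d,c=snap(n,n+'0.png'); print(n,c)
print(ctrl.sense())
E
```

```text
pics
scene {'fx': 544.3204912875489, 'fy': 544.3204912875489, 'cx': 318.14339747576435, 'cy': 240.57346575521578, 'R': array([[-0.86885195,  0.49480323,  0.0163111 ],
       [ 0.36848809,  0.66834896, -0.64616267],
       [-0.33062488, -0.55540925, -0.76302539]]), 't': array([ 0.48437345, -0.08799346,  1.32762527])}
side {'fx': 439.2308458904644, 'fy': 439.2308458904644, 'cx': 325.36814119341005, 'cy': 240.18713358203283, 'R': array([[-0.99767053, -0.06745943,  0.01013584],
       [-0.04785544,  0.58623099, -0.8087293 ],
       [ 0.04861447, -0.80733045, -0.58809369]]), 't': array([0.51495079, 0.11643152, 0.98834315])}
{'t': 0.1, 'q': array([ 1.16142949e+00,  3.00417262e-01,  1.52150131e+00,  1.09209243e-05,
        1.32067794e+00, -6.65979404e-02]), 'qd': array([ 0.00126328, -0.00065436, -0.00045911,  0.00093128,  0.00048411,
        0.00171305]), 'joint_efforts': array([ 2.24685687e-04, -5.32644081e+01, -3.53287947e+01,  7.09544308e-02,
        2.34668056e-02, -8.53953452e-05]), 'tcp_pos': array([0.18484463, 0.51798352, 0.4041495 ]), 'tcp_rot': array([-1.23466849e-04,  1.70547989e-01,  9.85349243e-01, -4.86535971e-04]), 'wrist_force': array([ 0.88572755, -0.23847125,  1.09690176]), 'wrist_torque': array([-0.00325424,  0.00782151, -0.06420605]), 'gripper_force': 0.0, 'gripper_width': 1.0043401266241199}
```

View pics/scene0.png

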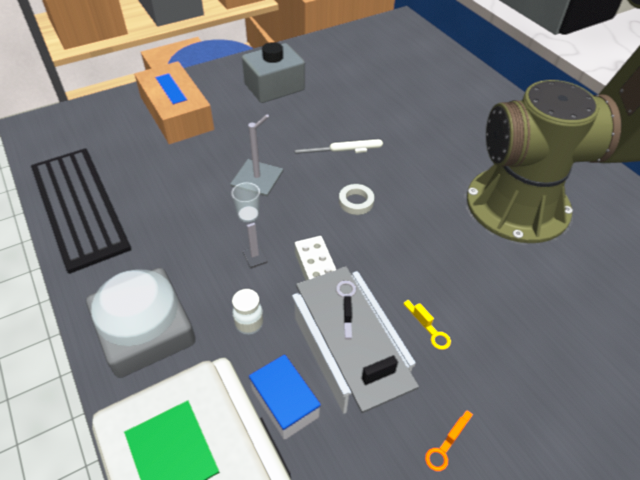

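View pics/side0.png

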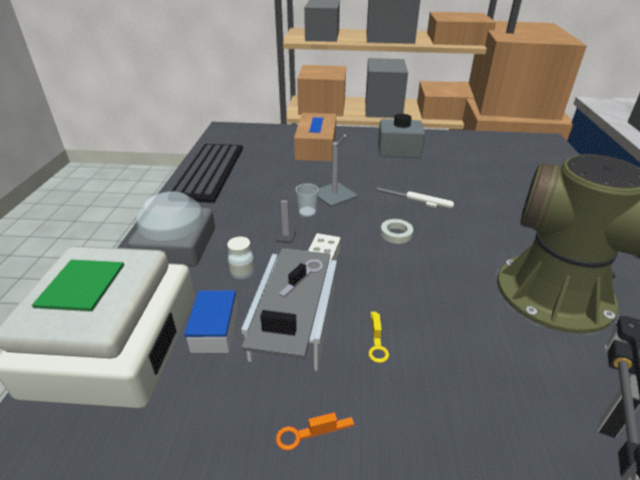

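Scene picture: candidates are the steel/black key on the board (eye at 346,289, grip at 347,310), a yellow look-alike (428,325) and an orange one (448,440). I choose the one on the board. The peg root is near (253,126) and the tip near (267,117). The gauge blade is at (252,240) and the handle at (380,370). In the side view the key's eye is at (314,266) and the peg tip at (345,137).

Run:
```python
from h import *
im,d,c=load('scene'); im2,d2,c2=load('side')
a=cv2.resize(im[260:410,280:430],(400,400),interpolation=cv2.INTER_CUBIC)
b=cv2.resize(im[105:205,220:320],(400,300),interpolation=cv2.INTER_CUBIC)
s=cv2.resize(im2[125:205,300:370],(350,300)[::1],interpolation=cv2.INTER_CUBIC)
o=np.zeros((600,800,3),np.uint8); o[:400,:400]=a; o[:300,400:]=b; o[300:600,400:750]=s[:, :350]
cv2.imwrite('pics/crop1.png',o)
for n,p in dict(eye=(346,289),grip=(347,308),tail=(348,333),handle=(380,364),board=(340,340)).items(): print(n,dep(c,d,*p).round(3))
for p in [(265,118),(267,116),(253,126),(255,150),(252,225),(257,262)]: print(p,dep(c,d,*p).round(3))
```

```text
eye [0.534 0.065 0.091]
grip [0.568 0.119 0.123]
tail [0.584 0.151 0.097]
handle [0.581 0.244 0.132]
board [0.602 0.155 0.092]
(265, 118) [ 0.494 -0.357  0.199]
(267, 116) [ 0.491 -0.352  0.206]
(253, 126) [ 0.515 -0.38   0.168]
(255, 150) [ 0.517 -0.377  0.1  ]
(252, 225) [ 0.628 -0.156  0.11 ]
(257, 262) [ 0.632 -0.139  0.009]
```

View pics/crop1.png

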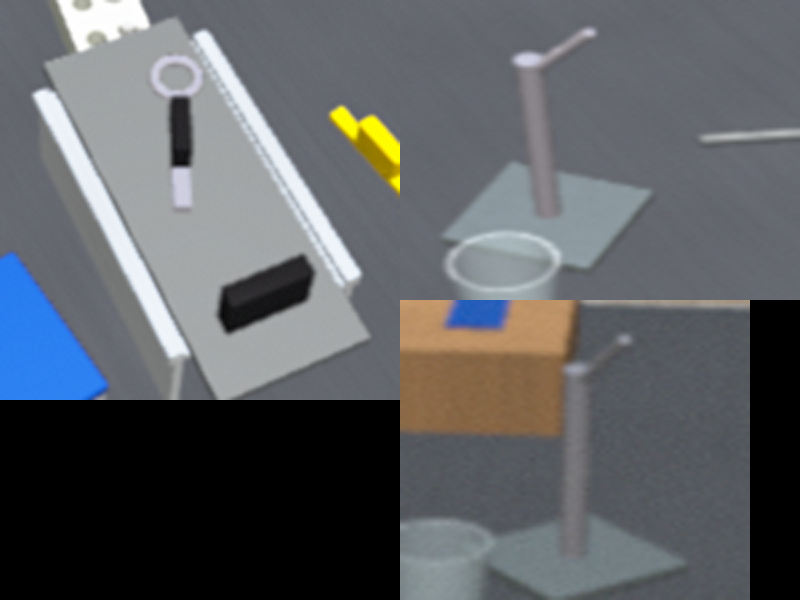

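Crop: the key on the board has a steel eye (176,76), black grip (180,130) and steel tail (181,190), so it is the right one. The peg leans from the column top (528,60) to its tip (590,33). Moving above the key.

>>> carry_out(
  increments=[0,0.94,-1,0,0,0,-0.28,0,0.94,-1,0,0,0,-0.28,0,0.94,-1,0,0,0,-0.28],
)

```text
t: 0.48
tcp_pos: [0.2806, 0.4159, 0.4046]
tcp_rot: [0.0, 0.385, 0.923, -0.0]
wrist_force: [-0.8, -0.4, -0.3]
gripper_width: 1.0
gripper_force: 0.0
```

>>> carry_out(
  increments=[0,0.94,-1,0,0,0,-0.28,0,0.94,-1,0,0,0,-0.28,0,0.94,-1,0,0,0,-0.28],
)

```text
t: 0.85
tcp_pos: [0.3747, 0.3157, 0.4044]
tcp_rot: [0.0, 0.577, 0.817, -0.0]
wrist_force: [-0.3, -0.1, 0.4]
gripper_width: 1.001
gripper_force: 0.0
```

>>> carry_out(
  increments=[0,0.94,-1,0,0,0,-0.28,0,0.94,-1,0,0,0,-0.28,0,0.94,-1,0,0,0,-0.28],
)

```text
t: 1.23
tcp_pos: [0.4686, 0.2155, 0.4042]
tcp_rot: [0.0, 0.741, 0.671, -0.0]
wrist_force: [0.2, 0.2, 0.5]
gripper_width: 0.996
gripper_force: 0.0
```

>>> carry_out(
  increments=[0,0.94,-1,0,0,0,-0.28,0,0.94,-1,0,0,0,-0.28,0,0.94,-1,0,0,0,-0.28,0,0.94,-1,0,0,0,-0.28,0,0.94,-1,0,0,0,-0.28],
)

```text
t: 1.85
tcp_pos: [0.5604, 0.1187, 0.4046]
tcp_rot: [-0.0, 0.867, 0.498, -0.0]
wrist_force: [0.5, -0.4, -0.4]
gripper_width: 0.998
gripper_force: 0.0
```

Run:
```python
from h import *
s=ctrl.sense(); print(s['t'],s['tcp_pos'],s['tcp_rot'],s['q'])
im,d,c=snap('wrist','w1.png'); print(c['R'],c['t'],c['fx'])
```

```text
1.85 [0.56041006 0.11865318 0.40456356] [-1.10797500e-04  8.67354420e-01  4.97690946e-01 -1.42284739e-04] [1.44695200e-01 3.51016946e-01 1.45375095e+00 1.04372443e-04
 1.33717084e+00 6.73598216e-01]
[[ 8.62724683e-01 -5.05673613e-01 -5.63568799e-04]
 [-4.89755585e-01 -8.35843491e-01  2.48002271e-01]
 [-1.25879260e-01 -2.13681670e-01 -9.68759287e-01]] [-0.4223295   0.3463451   0.48696255] 368.47867296420293
```

View pics/w1.png

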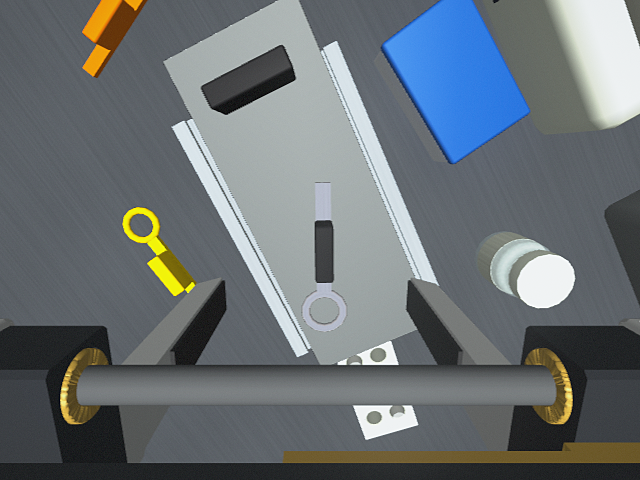

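Wrist view: the eye is at (324,310), the tail end at (323,183) and the black grip spans about (324,221–283). The board's back-left corner is at (165,62), the nose near (380,343) and the handle at (248,78).

```bash
cat > m.py <<'E'
from h import *
im,d,c=load('wrist')
e=onz(c,324,310,.0935); t=onz(c,323,183,.097)
print('eye',e,'tail',t,'len',np.linalg.norm((t-e)[:2]),'ang',np.degrees(np.arctan2(*(t-e)[1::-1])))
# grip top: dark pixels with world z>.115
g=np.indices(d.shape); V,U=g
R=c['R'];o=-R.T@c['t']
P=o+ (np.stack([(U-c['cx'])/c['fx'],(V-c['cy'])/c['fy'],np.ones(d.shape)],-1)@R)*d[...,None]
dark=im.max(2)<70
def box(m,n):
    p=P[m][:,:2].astype(np.float32); r=cv2.minAreaRect(p); print(n,len(p),r,P[m][:,2].mean(), 'mean',p.mean(0), cv2.boxPoints(r).round(4).tolist())
W=(U>150)&(U<345)&(V<300)
box(W&dark&(U>300)&(V>200)&(P[...,2]>.119)&(P[...,2]<.127),'grip')
box(W&dark&(V<130)&(P[...,2]>.126)&(P[...,2]<.134),'handle')
b=(abs(P[...,2]-.090)<.002)&(V<370)&(U>150)&(U<450)&(im.min(2)>100)
b=cv2.morphologyEx(b.astype(np.uint8),cv2.MORPH_OPEN,np.ones((5,5)))>0
box(b,'board')
im,d,c=load('scene')
# blade top, peg tip & column top
print('col',onz(c,252,125,.168),'tip',onz(c,267.5,116.3,.206))
im2,d2,c2=load('side')
print('side col',onz(c2,300+(575-400)/5,125+(370-300)*80/300,.168),'tip',onz(c2,300+(626-400)/5,125+(340-300)*80/300,.206))
E
python3 m.py
```

```text
eye [0.53491435 0.06370501 0.0935    ] tail [0.58817124 0.15739378 0.097     ] len 0.1077677217176388 ang 60.38416270997543
grip 822 ((0.563014030456543, 0.11416599154472351), (0.04403529316186905, 0.012684762477874756), 60.148990631103516) 0.12386869940005468 mean [0.56262213 0.1128818 ] [[0.5465999841690063, 0.0982000008225441], [0.5576000213623047, 0.09189999848604202], [0.5795000195503235, 0.13009999692440033], [0.5684999823570251, 0.1363999992609024]]
handle 1500 ((0.5799508690834045, 0.24276340007781982), (0.01606467179954052, 0.05928463116288185), 85.2665786743164) 0.13058519300693616 mean [0.5757087  0.24347186] [[0.5497000217437744, 0.23720000684261322], [0.6087999939918518, 0.23229999840259552], [0.6101999878883362, 0.2483000010251999], [0.5511000156402588, 0.2531999945640564]]
board 18271 ((0.5705093145370483, 0.14863018691539764), (0.2800331115722656, 0.10819584876298904), 84.55998229980469) 0.0909240452471475 mean [0.5753863  0.16244386] [[0.5034000277519226, 0.014399999752640724], [0.6111000180244446, 0.004100000020116568], [0.6376000046730042, 0.28290000557899475], [0.5299000144004822, 0.2930999994277954]]
col [ 0.51529099 -0.38484727  0.168     ] tip [ 0.4905284 -0.3505651  0.206    ]
side col [ 0.51688656 -0.38360837  0.168     ] tip [ 0.48884247 -0.35130398  0.206     ]
```

>>> carry_out(
  increments=[0.4,0.02,-0.05,0,0,0,0.005,0.4,0.02,-0.05,-0.5,0,0,0.005,0.4,0.02,-0.05,-0.8,0,0,0.005,0.4,0.02,-0.05,-0.8,0,0,0.005],
  force=25,
)

```text
t: 2.4
tcp_pos: [0.5625, 0.1131, 0.323]
tcp_rot: [-0.001, 0.866, 0.501, -0.002]
wrist_force: [-0.2, 0.1, 0.7]
gripper_width: 0.616
gripper_force: 0.0
```

>>> carry_out(
  increments=[0.4,0,0,-0.15,0,0,0,0.4,0,0,-0.31,0,0,0,0.4,0,0,-0.31,0,0,0,1,0,0,-0.31,0,0,0,1,0,0,-0.31,0,0,0,1,0,0,-0.31,0,0,0,1,0,0,-0.31,0,0,0,1,0,0,-0.31,0,0,0],
)

```text
t: 3.4
tcp_pos: [0.5629, 0.113, 0.2937]
tcp_rot: [0.0, 0.866, 0.5, 0.0]
wrist_force: [-0.2, -0.1, -0.3]
gripper_width: 0.147
gripper_force: 25.0
```

>>> carry_out(
  increments=[1,0,0,0.3,0,0,0,1,0,0,0.7,0,0,0,1,0,0,1,0,0,0],
)

```text
t: 3.78
tcp_pos: [0.5628, 0.113, 0.3952]
tcp_rot: [0.0, 0.866, 0.5, 0.0]
wrist_force: [-0.3, -0.2, -0.6]
gripper_width: 0.147
gripper_force: 25.0
```

>>> carry_out(
  increments=[1,-0.13,-0.45,0.25,0,0,0.09,1,-0.27,-0.9,0.5,0,0,0.19,1,-0.27,-1,0.5,0,0,0.19],
)

```text
t: 4.15
tcp_pos: [0.5352, 0.0111, 0.4456]
tcp_rot: [0.001, 0.782, 0.623, 0.001]
wrist_force: [0.3, 0.7, -1.7]
gripper_width: 0.146
gripper_force: 25.0
```

>>> carry_out(
  increments=[1,-0.13,-0.5,0,0,0,0.09,1,-0.27,-1,0,0,0,0.19,1,-0.27,-1,0,0,0,0.19],
)

```text
t: 4.53
tcp_pos: [0.5085, -0.089, 0.4429]
tcp_rot: [-0.0, 0.682, 0.732, -0.0]
wrist_force: [-0.4, 0.3, -0.9]
gripper_width: 0.144
gripper_force: 25.0
```

>>> carry_out(
  increments=[1,-0.13,-0.5,0,0,0,0.09,1,-0.27,-1,0,0,0,0.19,1,-0.27,-1,0,0,0,0.19],
)

```text
t: 4.9
tcp_pos: [0.4817, -0.1885, 0.4428]
tcp_rot: [-0.001, 0.565, 0.825, -0.0]
wrist_force: [-0.1, 0.6, -1.2]
gripper_width: 0.146
gripper_force: 25.0
```

>>> carry_out(
  increments=[1,-0.13,-0.5,0,0,0,0.09,1,-0.27,-0.9,0,0,0,0.19,1,-0.27,-1,0,0,0,0.19,1,-0.27,-1,0,0,0,0.19,1,-0.27,-1,0,0,0,0.19],
)

```text
t: 5.52
tcp_pos: [0.4556, -0.2857, 0.4435]
tcp_rot: [-0.0, 0.436, 0.9, 0.0]
wrist_force: [0.5, 0.4, -1.2]
gripper_width: 0.146
gripper_force: 25.0
```

Run:
```python
from h import *
s=ctrl.sense(); print(s['t'],s['tcp_pos'],s['tcp_rot'],s['gripper_width'],s['gripper_force'])
for n in ['wrist','scene','side']: snap(n)
im=load('wrist')[0]; a=load('scene')[0]; b=load('side')[0]
p=proj(load('scene')[2],[.49,-.35,.22]).astype(int); q=proj(load('side')[2],[.49,-.35,.22]).astype(int); print(p,q)
o=np.zeros((600,800,3),np.uint8)
o[:360,:480]=cv2.resize(im,(480,360))
def crop(a,p,s): return cv2.resize(a[max(0,p[1]-40):max(0,p[1]-40)+80,p[0]-40:p[0]+40],(s,s),interpolation=cv2.INTER_CUBIC)
o[:300,500:800]=crop(a,p,300); o[300:600,500:800]=crop(b,q,300)
cv2.imwrite('pics/c2.png',o)
```

```text
5.525 [ 0.45557263 -0.28569202  0.44348476] [-1.57022809e-04  4.35516808e-01  9.00180570e-01  1.64308246e-04] 0.14550649034462831 24.974441528320312
[267 111] [344 130]
```

View pics/c2.png

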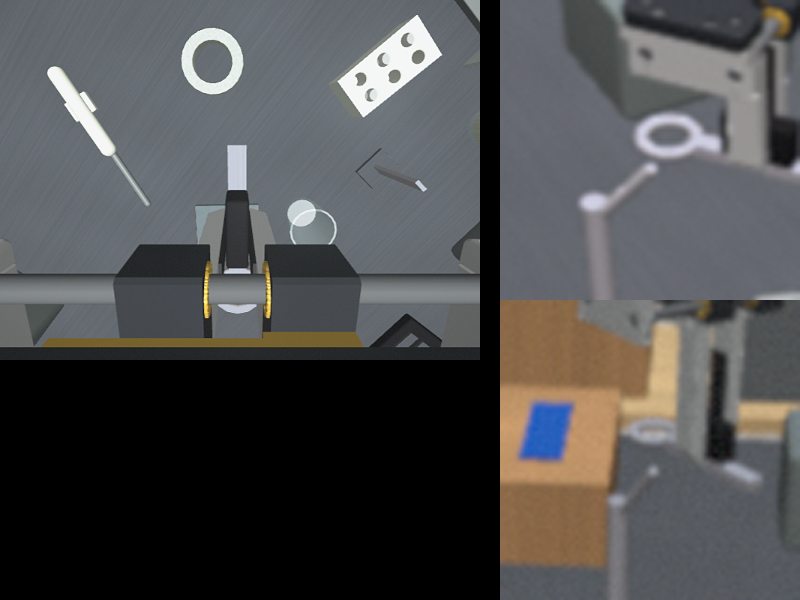

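The combined picture shows the key held level. The eye is at scene (271.8,107) and side (345,124.9). The peg tip is at scene (267.8,115.8) and side (345.1,135.3).

```bash
cat >> h.py <<'E'
def tri(p,q,c,k):
    A=[];b=[]
    for (x,y),cc in ((p,c),(q,k)):
        o,r=ray(cc,x,y); r=r/np.linalg.norm(r); M=np.eye(3)-np.outer(r,r); A.append(M); b.append(M@o)
    X=np.linalg.lstsq(np.vstack(A),np.hstack(b),rcond=None)
    return X[0],X[1]
E
python3 - <<'E'
from h import *
c=load('scene')[2];k=load('side')[2]
print('eye',tri((271.8,107),(345,124.9),c,k),'z243',onz(c,271.8,107,.2435),onz(k,345,124.9,.2435))
print('tip',tri((267.8,115.8),(345.1,135.3),c,k), onz(c,267.8,115.8,.204),onz(k,345.1,135.3,.204))
# pegs column via depth: column points fit at mid heights
im,d,c0=load('scene')
V,U=np.indices(d.shape);R=c['R'];o=-R.T@c['t']
P=o+(np.stack([(U-c['cx'])/c['fx'],(V-c['cy'])/c['fy'],np.ones(d.shape)],-1)@R)*d[...,None]
m=(U>240)&(U<280)&(V>105)&(V<190)&(P[...,2]>.03)&(P[...,2]<.162)&(np.hypot(P[...,0]-.516,P[...,1]+.384)<.03)
print(m.sum(),P[m].mean(0)); 
m=(U>240)&(U<280)&(V>105)&(V<190)&(P[...,2]>.172)&(P[...,2]<.21)&(np.hypot(P[...,0]-.49,P[...,1]+.351)<.04)
q=P[m]; print(q[np.argsort(q[:,2])].round(4)[::3])
E
```

```text
eye (array([ 0.48992306, -0.32638556,  0.24568752]), array([6.42976803e-08])) z243 [ 0.48848368 -0.32935126  0.2435    ] [ 0.49012566 -0.3316181   0.2435    ]
tip (array([ 0.48932266, -0.35116638,  0.20684111]), array([1.58275383e-07])) [ 0.48806548 -0.35431026  0.204     ] [ 0.48926386 -0.35858226  0.204     ]
291 [ 0.51671259 -0.38054642  0.09853562]
[[ 0.5109 -0.3722  0.1722]
 [ 0.5091 -0.3757  0.1748]
 [ 0.5044 -0.3693  0.1774]
 [ 0.5031 -0.3665  0.1788]
 [ 0.505  -0.3728  0.1808]
 [ 0.5036 -0.3648  0.1829]
 [ 0.5006 -0.3658  0.1839]
 [ 0.5006 -0.3602  0.1876]
 [ 0.5    -0.3664  0.1888]
 [ 0.5001 -0.3657  0.192 ]
 [ 0.4963 -0.358   0.1931]
 [ 0.4967 -0.3619  0.1961]
 [ 0.4958 -0.3636  0.1974]
 [ 0.4964 -0.3571  0.1992]
 [ 0.4917 -0.3564  0.2007]
 [ 0.4918 -0.351   0.2016]
 [ 0.4903 -0.3538  0.2046]
 [ 0.4923 -0.3546  0.2048]
 [ 0.4893 -0.3551  0.2088]]
```

>>> carry_out(
  increments=[1,-0.19,0.24,-0.16,-0.087,-0.07,0,1,-0.38,0.48,-0.35,-0.174,-0.139,0,1,-0.574,0.72,-0.55,-0.261,-0.208,0,1,-0.574,0.72,-0.55,-0.261,-0.208,0,1,-0.574,0.72,-0.55,-0.261,-0.208,0],
)

```text
t: 6.3
tcp_pos: [0.3982, -0.2154, 0.3899]
tcp_rot: [0.233, 0.421, 0.87, -0.112]
wrist_force: [-0.5, -0.2, -1.0]
gripper_width: 0.146
gripper_force: 25.0
```

>>> carry_out(
  increments=[1,-0.055,-0.165,-0.15,0,0,0,1,-0.055,-0.165,-0.29,0,0,0,1,-0.055,-0.165,-0.29,0,0,0,1,-0.055,-0.165,-0.29,0,0,0],
)

```text
t: 6.8
tcp_pos: [0.3924, -0.2315, 0.3601]
tcp_rot: [0.234, 0.42, 0.87, -0.112]
wrist_force: [0.4, -0.3, -0.6]
gripper_width: 0.151
gripper_force: 25.0
```

Run:
```python
from h import *
s=ctrl.sense(); print(s['t'],s['tcp_pos'],s['tcp_rot'],s['gripper_width'],s['wrist_force'])
for n in ['scene','side']: snap(n)
a=load('scene')[0]; b=load('side')[0]
p=(267,111);q=(344,130)
o=np.zeros((400,800,3),np.uint8)
def crop(a,p,s): return cv2.resize(a[p[1]-30:p[1]+30,p[0]-30:p[0]+30],(s,s),interpolation=cv2.INTER_CUBIC)
o[:,:400]=crop(a,p,400); o[:,400:]=crop(b,q,400)
cv2.imwrite('pics/c3.png',o)
# predicted eye
n=s['tcp_rot'];from scipy.spatial.transform import Rotation as Ro
R=Ro.from_quat([n[1],n[2],n[3],n[0]]).as_matrix()
print('eye',s['tcp_pos']+R@[-.0567,0,.1995],R)
```

```text
6.8 [ 0.39235679 -0.23146642  0.36013369] [ 0.2336264   0.42028973  0.86960339 -0.11209459] 0.15108905829963243 [ 0.37957572 -0.33838262 -0.64662312]
eye [ 0.48509989 -0.34801449  0.21580627] [[-0.5375505   0.78334725  0.3121002 ]
 [ 0.67859424  0.62158269 -0.39133722]
 [-0.50054902  0.00142588 -0.86570702]]
```

View pics/c3.png

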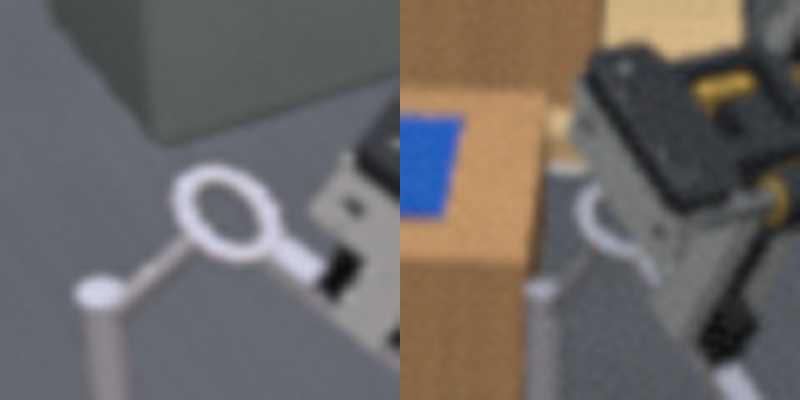

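The crop shows the eye ring at (227,212) in the scene view and about (618,214) in the side view. Both lie on the peg's line just beyond its tip, so I slide it down along the peg.

>>> carry_out(
  increments=[1,0.04,-0.05,-0.077,0,0,0,1,0.08,-0.1,-0.153,0,0,0,1,0.12,-0.15,-0.23,0,0,0,1,0.16,-0.2,-0.306,0,0,0,1,0.16,-0.2,-0.306,0,0,0,1,0.16,-0.2,-0.306,0,0,0],
)

```text
t: 7.65
tcp_pos: [0.408, -0.2515, 0.3291]
tcp_rot: [0.234, 0.42, 0.87, -0.112]
wrist_force: [0.5, -0.3, -0.7]
gripper_width: 0.149
gripper_force: 25.0
```

Run:
```python
from h import *
s=ctrl.sense(); print(s['t'],s['tcp_pos'],s['gripper_width'],s['wrist_force'],s['wrist_torque'])
for n in ['scene','side']: snap(n)
a=load('scene')[0]; b=load('side')[0]
p=(267,121);q=(344,140)
o=np.zeros((400,800,3),np.uint8)
def crop(a,p,s): return cv2.resize(a[p[1]-30:p[1]+30,p[0]-30:p[0]+30],(s,s),interpolation=cv2.INTER_CUBIC)
o[:,:400]=crop(a,p,400); o[:,400:]=crop(b,q,400)
cv2.imwrite('pics/c4.png',o)
```

```text
7.65 [ 0.40796665 -0.25151334  0.32910918] 0.1489529055733621 [ 0.49532677 -0.32290872 -0.69007525] [ 0.26113629  0.19595615 -0.00693371]
```

View pics/c4.png

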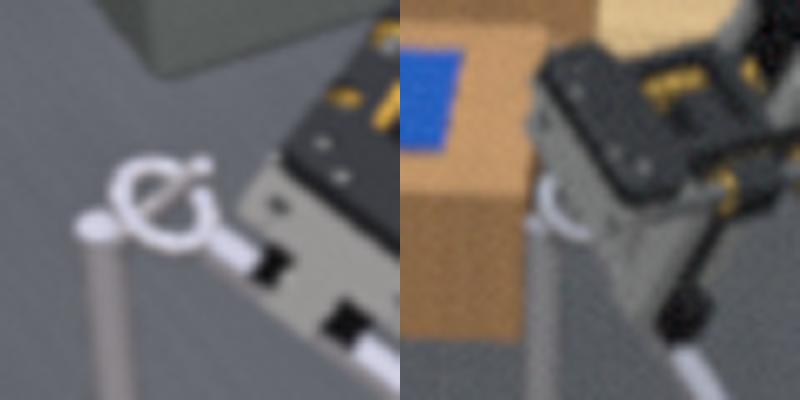

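Left view: the peg passes through the ring, with its tip at (203,163) outside it. Releasing.

>>> carry_out(
  increments=[0.6,0,0,0,0,0,0,0.6,0,0,0,0,0,0,0.5,0,0,0,0,0,0,0.5,0,0,0,0,0,0,0.5,0,0,0,0,0,0,0.5,0,0,0,0,0,0,0.5,0,0,0,0,0,0,0.5,0,0,0,0,0,0],
)

```text
t: 8.75
tcp_pos: [0.408, -0.2515, 0.329]
tcp_rot: [0.234, 0.42, 0.87, -0.112]
wrist_force: [-1.1, 0.2, -0.5]
gripper_width: 0.504
gripper_force: 0.0
```

>>> carry_out(
  increments=[0.5,-0.16,0.2,0.43,0,0,0,0.5,-0.31,0.39,0.87,0,0,0,0.5,-0.31,0.39,0.87,0,0,0,0.5,-0.31,0.39,0.87,0,0,0],
)

```text
t: 9.25
tcp_pos: [0.377, -0.2126, 0.4154]
tcp_rot: [0.233, 0.42, 0.87, -0.112]
wrist_force: [-0.5, 0.5, -0.4]
gripper_width: 0.501
gripper_force: 0.0
```

Run:
```python
from h import *
s=ctrl.sense(); print(s['t'],s['tcp_pos'],s['gripper_width'],s['wrist_force'],s['q'])
for n in ['scene','side']: snap(n)
a=load('scene')[0]; b=load('side')[0]
p=(267,136);q=(344,155)
o=np.zeros((400,800,3),np.uint8)
def crop(a,p,s): return cv2.resize(a[p[1]-45:p[1]+45,p[0]-45:p[0]+45],(s,s),interpolation=cv2.INTER_CUBIC)
o[:,:400]=crop(a,p,400); o[:,400:]=crop(b,q,400)
cv2.imwrite('pics/c5.png',o)
```

```text
9.25 [ 0.3769674  -0.21259444  0.41537587] 0.5007198304213479 [-0.46521483  0.47823474 -0.40767847] [-0.57160614 -0.04401129  1.90624333 -0.22749405  0.79186642 -1.12209037]
```

View pics/c5.png

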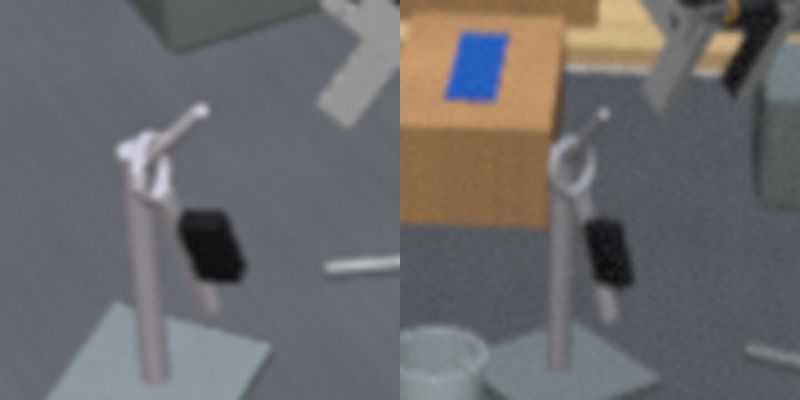

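The key hangs by its eye on the peg, with the eye near (150,165), grip at (212,245) and gripper clear. Next I measure the gauge from stored images while planning the trip back.

Run:
```python
from h import *
u=np.array([.0947,.9955]); nose=np.array([.5573,.0093])
for n in ['wrist','scene','side']:
    im,d,c=load(n); R=c['R'];o=-R.T@c['t']; V,U=np.indices(d.shape)
    P=o+(np.stack([(U-c['cx'])/c['fx'],(V-c['cy'])/c['fy'],np.ones(d.shape)],-1)@R)*d[...,None]
    m=(np.hypot(P[...,0]-.63,P[...,1]+.155)<.03)&(d>0)
    t=m&(abs(P[...,2]-.110)<.003); b=m&(P[...,2]>.015)&(P[...,2]<.105)
    print(n,t.sum(),P[t].mean(0) if t.any() else '', b.sum(),P[b].mean(0) if b.any() else '')
    if t.any():
        g=P[t].mean(0)[:2]; print('  px',U[t].mean(),V[t].mean(),'travel',(nose-g)@u,'lat',(g-nose)@[.9955,-.0947])
        g=onz(c,U[t].mean(),V[t].mean(),.11)[:2]; print('  ',g,'travel',(nose-g)@u)
```

```text
wrist 137 [ 0.62744617 -0.16062924  0.11038082] 579 [ 0.62480411 -0.16149219  0.06540427]
  px 559.043795620438 246.8905109489051 travel 0.16252171278989602 lat 0.08592281465966181
   [ 0.62770295 -0.16054094] travel 0.16240950029726817
scene 25 [ 0.62914334 -0.15727516  0.10991516] 219 [ 0.62948271 -0.15619163  0.06166219]
  px 251.12 224.92 travel 0.15902200486168977 lat 0.08729471128483972
   [ 0.6291737  -0.15720263] travel 0.15894693084841185
side 15 [ 0.62960201 -0.15802422  0.1097026 ] 197 [ 0.62998372 -0.1569046   0.06132709]
  px 284.2 201.6 travel 0.15972425762137432 lat 0.08782225225091093
   [ 0.62952024 -0.15753427] travel 0.15924425688405552
```

>>> carry_out(
  increments=[0,0.1,0.3,0,0.087,0.07,0,0,0.2,0.7,0,0.174,0.139,0,0,0.3,1,0,0.261,0.208,0,0,0.3,1,0,0.261,0.208,0],
)

```text
t: 9.85
tcp_pos: [0.4078, -0.1117, 0.4148]
tcp_rot: [-0.002, 0.434, 0.901, 0.0]
wrist_force: [-0.5, -0.3, -0.4]
gripper_width: 0.887
gripper_force: 0.0
```

>>> carry_out(
  increments=[0,0.3,0.5,0,0,0,0.1,0,0.57,1,0,0,0,0.21,0,0.57,1,0,0,0,0.21],
)

```text
t: 10.22
tcp_pos: [0.4651, -0.0109, 0.4148]
tcp_rot: [0.0, 0.279, 0.96, -0.001]
wrist_force: [-0.7, 0.3, -0.4]
gripper_width: 0.997
gripper_force: 0.0
```

>>> carry_out(
  increments=[0,0.3,0.5,0,0,0,0.1,0,0.57,1,0,0,0,0.2,0,0.57,1,0,0,0,0.2],
)

```text
t: 10.6
tcp_pos: [0.522, 0.0884, 0.4147]
tcp_rot: [-0.0, 0.127, 0.992, -0.001]
wrist_force: [-0.4, -1.2, 0.3]
gripper_width: 0.998
gripper_force: 0.0
```

>>> carry_out(
  increments=[0,0.3,0.5,0,0,0,0.1,0,0.57,1,0,0,0,0.1,0,0.57,1,0,0,0,0.1,0,0.57,1,0,0,0,0.1,0,0.57,1,0,0,0,0.1],
)

```text
t: 11.22
tcp_pos: [0.5778, 0.1858, 0.4163]
tcp_rot: [0.0, 0.051, 0.999, -0.0]
wrist_force: [0.3, -0.4, -0.0]
gripper_width: 0.998
gripper_force: 0.0
```

Run:
```python
from h import *
s=ctrl.sense(); print(s['t'],s['tcp_pos'],s['tcp_rot'],s['q'],s['wrist_force'])
im,d,c=snap('wrist')
for X in [(.58,.243,.13),(.557,.009,.09),(.63,-.155,.11)]: print(proj(c,X))
R=c['R'];o=-R.T@c['t']; V,U=np.indices(d.shape)
P=o+(np.stack([(U-c['cx'])/c['fx'],(V-c['cy'])/c['fy'],np.ones(d.shape)],-1)@R)*d[...,None]
m=(im.max(2)<70)&(abs(P[...,2]-.130)<.004)&(np.hypot(P[...,0]-.58,P[...,1]-.243)<.04)
print('handle',m.sum(),cv2.minAreaRect(P[m][:,:2].astype(np.float32)) if m.any() else 0)
b=(abs(P[...,2]-.090)<.003)&(im.min(2)>100)&(abs(P[...,0]-.57)<.09)&(P[...,1]<.32)&(P[...,1]>-.03)
b=cv2.morphologyEx(b.astype(np.uint8),cv2.MORPH_OPEN,np.ones((5,5)))>0
if b.any():
    r=cv2.minAreaRect(P[b][:,:2].astype(np.float32)); print(r,cv2.boxPoints(r))
```

```text
11.225 [0.57784207 0.18576008 0.41632847] [ 2.97216034e-04  5.08336079e-02  9.98707086e-01 -1.14344144e-04] [ 2.50747790e-01  4.20053983e-01  1.33167698e+00 -4.01533388e-04
  1.38936204e+00 -1.21826512e+00] [ 0.32595434 -0.37072888 -0.00165679]
[393.35987664 247.53263172]
[108.97986851 237.11964125]
[-69.42733669 343.29720302]
handle 796 ((0.5794366002082825, 0.24250909686088562), (0.016196178272366524, 0.0594073124229908), 84.56280517578125)
((0.5710595846176147, 0.14790259301662445), (0.2805684804916382, 0.10796825587749481), 84.50324249267578) [[0.5038859  0.01343454]
 [0.61135775 0.00309233]
 [0.63823324 0.28237063]
 [0.5307614  0.29271287]]
```

>>> carry_out(
  increments=[0.4,0.017,0.57,0,0,0,0.005,0.4,0.017,0.57,-0.5,0,0,0.005,0.4,0.017,0.57,-0.9,0,0,0.005,0.4,0.017,0.57,-0.9,0,0,0.005],
  force=40,
)

```text
t: 11.78
tcp_pos: [0.5794, 0.2437, 0.3238]
tcp_rot: [-0.002, 0.046, 0.999, -0.001]
wrist_force: [0.2, -0.2, -0.2]
gripper_width: 0.623
gripper_force: 0.0
```

>>> carry_out(
  increments=[0.4,0,0,-0.15,0,0,0,0.4,0,0,-0.32,0,0,0,0.4,0,0,-0.32,0,0,0,0.7,0,0,-0.32,0,0,0,1,0,0,-0.32,0,0,0,1,0,0,-0.32,0,0,0,1,0,0,-0.32,0,0,0,1,0,0,-0.32,0,0,0],
)

```text
t: 12.78
tcp_pos: [0.5797, 0.2444, 0.2942]
tcp_rot: [0.0, 0.046, 0.999, -0.0]
wrist_force: [-0.4, -0.9, 1.3]
gripper_width: 0.167
gripper_force: 40.0
```

>>> carry_out(
  increments=[1,-0.01,-0.1,0,0,0,0,1,-0.024,-0.25,0,0,0,0,1,-0.038,-0.4,0,0,0,0,1,-0.053,-0.55,0,0,0,0,1,-0.067,-0.7,0,0,0,0,1,-0.077,-0.8,0,0,0,0,1,-0.077,-0.8,0,0,0,0],
)

```text
t: 13.65
tcp_pos: [0.572, 0.1634, 0.2942]
tcp_rot: [-0.0, 0.046, 0.999, -0.001]
wrist_force: [-0.9, -5.1, 3.8]
gripper_width: 0.168
gripper_force: 40.0
```

>>> carry_out(
  increments=[1,-0.01,-0.1,0,0,0,0,1,-0.024,-0.25,0,0,0,0,1,-0.038,-0.4,0,0,0,0,1,-0.053,-0.55,0,0,0,0,1,-0.064,-0.67,0,0,0,0,1,-0.067,-0.7,0,0,0,0,1,-0.067,-0.7,0,0,0,0,1,-0.067,-0.7,0,0,0,0],
)

```text
t: 14.65
tcp_pos: [0.5653, 0.094, 0.2942]
tcp_rot: [-0.0, 0.046, 0.999, -0.001]
wrist_force: [-1.3, -4.6, 6.3]
gripper_width: 0.167
gripper_force: 40.0
```

```bash
cat > g.py <<'E'
from h import *
s=ctrl.sense(); print(s['t'],s['tcp_pos'],s['tcp_rot'],s['wrist_force'],s['wrist_torque'],s['gripper_width'])
for n in ['wrist','scene','side']: snap(n)
u=np.array([.0958,.9954]); v=np.array([.9954,-.0958])
for n in ['wrist','scene','side']:
    im,d,c=load(n); R=c['R'];o=-R.T@c['t']; V,U=np.indices(d.shape)
    P=o+(np.stack([(U-c['cx'])/c['fx'],(V-c['cy'])/c['fy'],np.ones(d.shape)],-1)@R)*d[...,None]
    m=(np.hypot(P[...,0]-.628,P[...,1]+.158)<.03)&(d>0)&(abs(P[...,2]-.110)<.003)
    g=P[m][:,:2].mean(0) if m.any() else np.nan*u
    # board front edge: top-surface points, furthest outward per lateral bin
    b=(abs(P[...,2]-.090)<.003)&(d>0)&(P[...,1]<.03)&(P[...,1]>-.2)&(abs((P[...,:2]-[.543,-.14])@v)<.045)
    q=P[b]; l=(q[:,:2]-[.543,-.14])@v; e=q[:,:2]@u
    e_=[e[abs(l-x)<.005].min() for x in np.arange(-.035,.04,.01) if (abs(l-x)<.005).any()]
    print(n,m.sum(),g,'gauge u',g@u,'board edge u',np.round(e_,4),'remaining',np.median(e_)-g@u if e_ else '', 'z',q[:,2].mean(), 'zfront',q[e<e.min()+.03,2].mean() if len(e) else '')
a=load('scene')[0]; b=load('side')[0]
p=proj(load('scene')[2],[.57,-.13,.1]).astype(int); q=proj(load('side')[2],[.57,-.13,.1]).astype(int)
o=np.zeros((400,800,3),np.uint8)
def crop(a,p,s): return cv2.resize(a[p[1]-50:p[1]+50,p[0]-50:p[0]+50],(s,s),interpolation=cv2.INTER_CUBIC)
o[:,:400]=crop(a,p,400); o[:,400:]=crop(b,q,400)
print(p,q)
cv2.imwrite('pics/g_%.1f.png'%s['t'],o)
E
python3 g.py; ls pics
```

```text
14.65 [0.56531871 0.09397018 0.29416131] [-4.48137797e-05  4.58019970e-02  9.98950236e-01 -7.74992985e-04] [-1.31042645 -4.64901059  6.34617726] [-0.5551952   0.08636433 -0.02831845] 0.16711813901850053
wrist 0 [nan nan] gauge u nan board edge u [-0.0169 -0.0178 -0.0203 -0.0231 -0.0247 -0.0257 -0.0191 -0.0192] remaining nan z 0.09106339560491838 zfront 0.09108419417350785
scene 25 [ 0.62928202 -0.1573599 ] gauge u -0.09635082690075748 board edge u [-0.0866 -0.0864 -0.0852 -0.0867 -0.0854 -0.0889 -0.0864 -0.088 ] remaining 0.009855084597085548 z 0.09064969461426584 zfront 0.09054420120974448
side 3 [ 0.63663146 -0.15740622] gauge u -0.09569285543727944 board edge u [-0.0866 -0.0887 -0.0853 -0.0861 -0.0823 -0.0817] remaining 0.009979966854949174 z 0.09032810547438766 zfront 0.09007212440330083
[282 226] [307 212]
c2.png
c3.png
c4.png
c5.png
crop1.png
g_14.7.png
scene0.png
side0.png
w1.png
```

View pics/g_14.7.png

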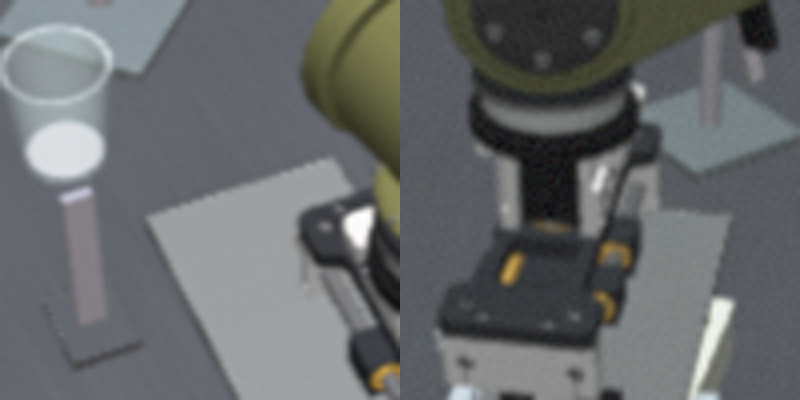

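Scene crop: the nose edge runs (148,218)–(332,158) and the blade's top face is centred near (76,195), so the board is still a few mm short. I fit the edge at sub-pixel level.

```bash
cat > e.py <<'E'
from h import *
import sys
im,d,c=load('scene'); g=cv2.cvtColor(im,cv2.COLOR_BGR2GRAY).astype(float)
u=np.array([.0958,.9954]); v=np.array([.9954,-.0958])
from scipy.ndimage import map_coordinates as mc
def samp(X): 
    p=np.array([proj(c,x) for x in X]); return mc(g,[p[:,1],p[:,0]],order=1)
def edge(base,z,lo,hi):
    ss=np.arange(lo,hi,.0003); y=samp([[*(base+s*u),z] for s in ss])
    k=abs(np.gradient(cv2.GaussianBlur(y.reshape(-1,1),(1,9),0).ravel())); a,b=y[:15].mean(),y[-15:].mean()
    i=np.where(np.diff(np.sign(y-(a+b)/2)))[0]; return ss[i],a,b
# nose edge: u coordinate at several laterals
ctr=np.array([.543,-.14])
r=[]
for l in np.arange(-.03,.048,.006):
    base=l*v+(ctr@v)*v; s,a,b=edge(base,.0905,-.115,-.065); r.append(s.mean() if len(s) else np.nan)
print('nose u',np.round(r,4),np.nanmedian(r))
# blade top face: bright centroid in top plane
ss=np.arange(-.125,-.07,.0005); L=np.arange(.055,.115,.0005)+ctr@v
Y=np.array([samp([[*(s*u+l*v),.11] for l in L]) for s in ss])
m=Y>(np.median(Y)+Y.max())/2; n,lab,st,ce=cv2.connectedComponentsWithStats(m.astype(np.uint8))
for i in range(1,n):
    if st[i,4]>40: print('blob u',ss[0]+ce[i,1]*.0005,'lat',L[0]+ce[i,0]*.0005-ctr@v,'ext u',st[i,3]*.5,'lat',st[i,2]*.5)
E
python3 e.py
```

```text
nose u [-0.0877 -0.0877 -0.0871 -0.0868 -0.0865 -0.0874 -0.0874 -0.0877 -0.0874
 -0.0868 -0.0865 -0.0868 -0.0871] -0.0871000000000005
blob u -0.11875458078845086 lat 0.0826024430871738 ext u 15.5 lat 38.5
blob u -0.09801525423728813 lat 0.08780677966101702 ext u 6.0 lat 15.0
```

>>> carry_out(
  increments=[1,-0.004,-0.04,0,0,0,0,1,-0.008,-0.08,0,0,0,0,1,-0.01,-0.1,0,0,0,0,1,-0.01,-0.1,0,0,0,0,1,-0.01,-0.1,0,0,0,0,1,-0.01,-0.1,0,0,0,0],
)

```text
t: 15.55
tcp_pos: [0.5643, 0.0848, 0.2942]
tcp_rot: [0.0, 0.046, 0.999, -0.0]
wrist_force: [-0.0, 3.6, 5.7]
gripper_width: 0.167
gripper_force: 40.0
```

```bash
python3 g.py; python3 e.py
```

```text
15.55 [0.56432866 0.08475842 0.29417082] [ 1.51479642e-04  4.55435882e-02  9.98962340e-01 -3.14722022e-05] [-0.02577019  3.55276668  5.72522093] [ 0.74728331 -0.12958901  0.02238869] 0.1665858374487947
wrist 0 [nan nan] gauge u nan board edge u [-0.0254 -0.0268 -0.0289 -0.0313 -0.0336 -0.0341 -0.0278 -0.0276] remaining nan z 0.09104170262298672 zfront 0.09104110556347528
scene 22 [ 0.62946297 -0.15707297] gauge u -0.09604788199165833 board edge u [-0.0956 -0.0968 -0.0962 -0.0945 -0.0956 -0.096  -0.0957 -0.0945] remaining 0.0003936812010201518 z 0.09063480873786832 zfront 0.09055832257031089
side 6 [ 0.63529159 -0.15929881] gauge u -0.09770510132522883 board edge u [-0.0937 -0.0987 -0.0956 -0.0936 -0.0932 -0.0924] remaining 0.004051849359338888 z 0.0903743739557301 zfront 0.0902243387516975
[282 226] [307 212]
nose u [-0.0679 -0.0679 -0.0814 -0.0961 -0.0961 -0.0964 -0.0967 -0.0967 -0.0961
 -0.0958 -0.0952 -0.0952 -0.0952] -0.09580000000000034
blob u -0.11875723025583983 lat 0.0825959399332592 ext u 15.5 lat 39.0
blob u -0.0980446735395189 lat 0.08783161512027493 ext u 6.0 lat 15.0
```

>>> carry_out(
  increments=[1,-0.001,-0.014,0,0,0,0,1,-0.001,-0.014,0,0,0,0,1,-0.001,-0.014,0,0,0,0,1,-0.001,-0.014,0,0,0,0,1,-0.001,-0.014,0,0,0,0],
)

```text
t: 16.32
tcp_pos: [0.5642, 0.0835, 0.2942]
tcp_rot: [0.0, 0.046, 0.999, 0.0]
wrist_force: [1.2, 5.0, 6.1]
gripper_width: 0.167
gripper_force: 40.0
```

```bash
python3 g.py; python3 e.py
```

```text
16.325 [0.56420915 0.0834708  0.29419246] [1.48868306e-04 4.55188130e-02 9.98963467e-01 8.73810540e-05] [1.15251025 4.98453208 6.1157776 ] [ 0.96349929 -0.07499729  0.0251056 ] 0.16712301290221074
wrist 0 [nan nan] gauge u nan board edge u [-0.0257 -0.0278 -0.031  -0.0324 -0.0348 -0.0355 -0.0288 -0.029 ] remaining nan z 0.09101266497948025 zfront 0.09100285597716169
scene 25 [ 0.62913819 -0.15743493] gauge u -0.09643928647138433 board edge u [-0.0971 -0.096  -0.097  -0.0979 -0.0971 -0.0958 -0.0964 -0.0967] remaining -0.0004350772456520602 z 0.0906011889926589 zfront 0.09054613934453917
side 8 [ 0.63396187 -0.15883292] gauge u -0.09736874333878084 board edge u [-0.0984 -0.0976 -0.095  -0.0987 -0.0971 -0.0956] remaining 1.3595124575355166e-05 z 0.09030675533171259 zfront 0.09031214825997688
[282 226] [307 212]
nose u [-0.0688 -0.0688 -0.0831 -0.0973 -0.0979 -0.0976 -0.0973 -0.097  -0.0967
 -0.0964 -0.0973 -0.0973 -0.0976] -0.09730000000000032
blob u -0.11876568573014992 lat 0.08260549694614105 ext u 15.5 lat 39.0
blob u -0.09803595890410959 lat 0.08783390410958913 ext u 5.5 lat 15.0
```

Scene and side views now agree that the nose is level with the blade to within about 1 mm. The board is level, at z about 0.090 at its front, and resting lightly on the stand. Handing in.

```bash
python3 -c "
from station import ctrl
print(ctrl.job_done())"
```

```text
the job is handed in; nothing more can be done
None
```

The key hangs by its eye on the leaning peg. The board's outward end is level with the gauge blade to within about 1 mm by the camera measurements, and I handed in at about 16 s with the arm still holding the board level on the stand; no verdict was shown.

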